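# Copy a bracket's slope with a locking bevel

## Task

Set the bevel in the inside corner of the finished bracket (the one with the wide bolted arm), its wooden stock flush along the fence and its blade flush along the arm, and while it lies there press the lock lever down flat. Then take the locked bevel to the other bracket and push it, with gentle force, fully home into that inside corner so that its blade swings the slim arm to the very same slope; leave the bevel lying there, still locked, and let go. Move the slim arm with the bevel only, never with the gripper; do not shift the finished bracket's arm, press no harder than about 25 N on either bracket, and leave the other things on the bench alone.

Things in the scene. Friction and masses are not known exactly. Their poses are not given: they have to be found in the camera images.
- bevel: Locking bevel, flat on the bench, 0.35-0.55 kg. Dark wood stock: bar 24 mm wide (x -12..+12), 20 mm high, along y from the pivot at y = -80 mm (round end, radius 12) to y = +45. Origin: underside, below the middle of the grip. Grip: block on the stock, 20 mm thick in x, 34 long in y, z = 20 to 58; take it from above, fingers closing along x. The +x side of the stock goes against a fence.
- pivot (a point): Point on the bevel's pivot axis at the underside of the stock (0, -80, 0 mm in the bevel's frame); axes as the bevel's. Seated in a corner it lies 12 mm from the fence face and 12 mm from the arm's inner face: there the stock's round end touches both and stops the bevel.
- blade (a joint): Steel blade's angle: 0 = square to the stock (pointing to the bevel's -x), inside angle = 90 degrees + this; range -0.45..0.55 rad. Blade 24 mm wide, 8 mm thick (6 to 14 mm above the underside), 75 mm from pivot to round end. Free it swings at 0.03 N m and stays where left; locked it outholds the slim arm. It starts at 107 to 116 degrees, wider than the finished corner.
- blade_end (a point): Middle of the blade's rounded end, 75 mm from the pivot axis, 10 mm above the underside; its x axis points back along the blade to the pivot.
- lock (a joint): Steel lock lever: 0 = sticking up at 45 degrees (blade free, as at the start), 0.785 rad = flat along the stock (locked). Hinge over the pivot, 42 mm above the underside (clamp disc and washer, 40 mm across, below it); lever 14 mm wide, 6 thick, 45 long, pointing to the grip. Press its tip straight down with closed fingertips (up to 15 N) until flat; it stays. Flat, its top is 45 mm high.
- lock_tip (a point): Near the lock lever's free end, 42 mm from its hinge: at the start 72 mm above the stock's underside and 30 mm from the pivot toward the grip; with the lever flat, 42 mm high and 42 mm from the pivot.
- pattern: The finished bracket, grey steel, screwed down flat. Origin: its inside corner at bench level. Its fence is a bar 20 mm high, 14 mm thick, from the corner 135 mm along +y; the face for the stock is the plane x = 0, looking to -x. Both brackets have the same heading.
- pattern_arm: The finished bracket's wide arm: 92 mm long, 34 wide, 20 high, bolt heads along its middle. Origin: the inside corner. It runs along its own -x; its inner face, for the blade, is its plane y = 0, looking to its +y. It stands at the slope to be copied, an inside angle of 78 to 100 degrees to the fence; only a hard push (3 N m) shifts it.
- pattern_tip (a point): Far end of the wide arm's inner face, 92 mm from the corner, at bench level.
- new: The bracket to be set: the same as the finished one (origin, axes, fence, sizes), also screwed down, but with a slim plain arm.
- new_arm: Slim arm of the bracket to be set: 92 mm long, 12 wide, 20 high. Origin: inside corner, about which it swings stiffly (0.22 N m) and stays where left. Runs along its own -x; inner face its plane y = 0, looking to its +y. It starts leaning in, 52 to 60 degrees to the fence; a locked bevel slid along the fence to the corner pushes it open. Over about 15 N, the stock's round end springs it too far.
- atlas: Bystander: thick closed book, 140 x 200 x 28 mm, lying.
- novel: Bystander: closed book, 120 x 190 x 34 mm, lying behind the brackets.
- tape: Bystander: roll of clear tape lying flat, 60 mm across, 20 mm high.
- pencil_cup: Bystander: black cup 72 mm across, 100 mm high, standing; origin at its underside.
- screwdriver: Bystander: screwdriver, 180 mm long, lying.
- screw_tray: Bystander: grey tray, 90 x 120 x 30 mm.
Mind the look-alikes: they are no part of the job. What is shaped like the bevel but turquoise is not meant.

How it is judged:
On the way, in this order (a step that is already met when the one before it is completed fails the run):
1. the unlocked bevel lies flush in the finished bracket's corner, along fence and arm (x of pivot in the frame of pattern above -0.015 m and y of pivot in the frame of pattern above 0 m and z of pivot in the frame of pattern below 0.006 m and angle between the y axis of bevel and the y axis of pattern, either way round below 0.0349 rad and y of pivot in the frame of pattern_arm below 0.015 m and angle between the x axis of blade_end and the x axis of pattern_arm, either way round below 0.0349 rad and value of joint lock below 0.2 rad), for 0.1 s.
2. the lock lever is pressed flat while the bevel still lies flush there (x of pivot in the frame of pattern above -0.015 m and y of pivot in the frame of pattern above 0 m and z of pivot in the frame of pattern below 0.006 m and angle between the y axis of bevel and the y axis of pattern, either way round below 0.0349 rad and y of pivot in the frame of pattern_arm below 0.015 m and angle between the x axis of blade_end and the x axis of pattern_arm, either way round below 0.0349 rad and value of joint lock above 0.7 rad), for 0.2 s.
At the end, for the whole second after the job is handed in: The locked bevel rests flat and released in the slim-armed bracket's corner: stock and blade within 2 degrees of fence and slim arm, pivot within 15 mm of both faces (12 is touching), lever past 0.70 rad; slim arm within 2.5 degrees of the finished bracket's slope (x of pivot in the frame of new above -0.015 m and y of pivot in the frame of new above 0 m and z of pivot in the frame of new below 0.006 m and angle between the y axis of bevel and the y axis of new, either way round below 0.0349 rad and y of pivot in the frame of new_arm below 0.015 m and angle between the x axis of blade_end and the x axis of new_arm, either way round below 0.0349 rad and angle between the x axis of new_arm and the x axis of pattern_arm, either way round below 0.0436 rad and value of joint lock above 0.7 rad and linear speed of bevel below 0.01 m/s and angular speed of new_arm below 0.05 rad/s).
It fails at once if the gripper pushes the slim arm itself (contact force between any of the fingers, the arm and new_arm above 1 N).
It fails at once if the finished bracket's arm is shifted out of its slope (more than 2 degrees) (distance of pattern_tip from where it was at the start of the episode above 0.0032 m).
It fails at once if the bevel is pressed on a bracket with more than 28 N (contact force between bevel and pattern above 28 N or contact force between bevel and new above 28 N).
It fails at once if a bystander is shifted by more than 25 mm (distance of any of atlas, novel, tape, pencil_cup, screwdriver, screw_tray from where it was at the start of the episode above 0.025 m).
It also fails if it takes over 72 s, if anything falls off the work surface, if the arm or the gripper's body presses on something with over 40 N, if the wrist force passes 120 N, or if a joint passes its speed limit or range.

## Robot

A 6-joint arm with a two-finger parallel gripper is mounted at the origin on the work surface. World frame = base frame: x ahead of the robot, y to its left, z up, the work surface at z = 0. Lengths are in m, angles in rad, forces in N, time in s.
With the tool pointing down it reaches from about 0.325 to 0.9 m from the base axis. Payload 3.5 kg.
Tool frame: the origin (TCP) lies on the centre line of the jaws, within the pads' length; the fingertips stand 17 mm ahead of it and the grasp point (between the pads) lies 2 mm behind it; z points along the fingers, y is the line along which they close (so a half turn about z gives the same grasp; the last joint's range is limited). The gripper opens to 85 mm and grips with 20 to 120 N. Pads are 22 mm wide; open, the fingers measure 114 mm over their backs; the gripper's body (76 mm by 85 mm) begins 54 mm behind the grasp point. The pads swing forward as they close: fully open they stand 13 mm farther back than shut.
Start: joints at [-1.346, 0.276, -0.026, 1.268, 0, 1.467], TCP at [0.201, -0.592, 0.248] pointing down, gripper open.
Joint ranges: [-3.12, 3.12], [-0.85, 1.88], [-1.08, 1.24], [-1.95, 2.15], [-1.57, 1.53], [-3.14, 3.14]. Speed limits (rad/s): [2.57, 2.57, 3.14, 3.14, 3.14, 3.14].

## Interface

Orientations are given as a 3x3 rotation matrix whose columns are the frame's x, y, z axes.
In Python, from bench import manip gives the robot as it stands.
- The arm moves only by the shell command python3 -m crank 'ROWS'. ROWS is JSON, a list that holds one entry, the list of rows, each a list of 7 numbers: the closure, from 0 (fully open) to 1 (shut), then the shift along the tool's x, y, z in mm, then the turn, a rotation vector about the tool's x, y, z in rad. A call has 1 to 8 rows; each row is the pose to reach, as a shift and turn from the pose commanded when the call began, along the tool's axes at that moment; what a row does not reach only later rows make up. A row lasts 1/8 s, in which the tool goes at most 62.5 mm and 10.7 degrees, less where a joint would pass 70% of its speed; a pose out of reach is approached as far as the arm can. A call with a gripper value outside its range is refused whole. The fingers move at their own pace and stop on an object; the grip force is fixed at half the most. Time passes only in rows, so rows that repeat a pose let the fingers close. It gives the time, the measured TCP pose, the force, the opening and the grip force at its end, in the units of the state.
- manip.observe(): the state, without advancing time (a new reading comes with each control period).
- manip.snapshot(name): name is "side" or "top" or "wrist"; returns a dict with "image" (480x640x3 uint8, blue, green, red), "intrinsics" (3x3 intrinsics, pixels), "camera_from_world" (4x4, takes a point from world to camera coordinates). Camera axes: x right, y down, z forward; pixel columns grow to the right and rows downward; lengths in m; the calibration is good to about 2 mm. A picture is of the moment at which its call begins. There is no depth.
- manip.finish_job(): hands the job in; it is judged then, once.
The state is a dict: "clock": time; "joint_positions": joint angles; "qd": joint speeds; "tau": joint torques, N m; "eef_pos": TCP position; "eef_rot": TCP orientation; "ft_force": force on the tool from outside, world axes, zero at the start; "wrist_torque": the same for the moment, N m; "opening": finger opening in m; "gripper_force": force on a finger pad.
Only numpy, scipy, OpenCV 4.12 (cv2) and the standard library are available. Lean on these libraries where they do the work, as an engineer would, in place of code of your own. Each camera call takes 0.05 s, during which the arm holds its last target. There are 200 camera calls.

## Working session

There is one attempt and no reset: what is moved stays moved. The work goes in short steps, Python scripts to look and compute and a shell command to move; the robot and the scene stay as the last step left them, time stands still between calls to the robot, and variables do not carry over. Pictures are saved under pics/ and viewed, at most 12 in all, crops included, and the job is handed in when it is done.

```bash
mkdir -p pics; ls
python3 - <<'E'
from bench import manip
import cv2,numpy as np
for n in("top","side"):
    s=manip.snapshot(n);cv2.imwrite(f"pics/{n}0.png",s["image"]);print(n,s["intrinsics"],s["camera_from_world"])
    np.savez(f"{n}0.npz",**s)
o=manip.observe();print(o["clock"],o["eef_pos"],o["eef_rot"],o["opening"])
E
```

```text
pics
top [[572.99785559   0.         312.1076212 ]
 [  0.         572.99785559 237.58285855]
 [  0.           0.           1.        ]] [[ 0.00652263 -0.99997582 -0.00240963  0.06958719]
 [-0.9959997  -0.0062819  -0.08913554  0.54981973]
 [ 0.08911825  0.00298139 -0.99601659  1.54895273]
 [ 0.          0.          0.          1.        ]]
side [[612.14193313   0.         308.03947854]
 [  0.         612.14193313 239.69607566]
 [  0.           0.           1.        ]] [[-9.45474734e-01 -3.25693091e-01  1.24003904e-03  5.52372333e-01]
 [-2.19885942e-01  6.35502634e-01 -7.40126053e-01  1.24761862e-01]
 [ 2.40265894e-01 -7.00043150e-01 -6.72467017e-01  1.27682531e+00]
 [ 0.00000000e+00  0.00000000e+00  0.00000000e+00  1.00000000e+00]]
0.1 [ 0.20105319 -0.59107079  0.24726307] [[ 9.46759188e-01  3.21942300e-01 -4.41289745e-04]
 [ 3.21942533e-01 -9.46757190e-01  1.95679694e-03]
 [ 2.12181469e-04 -1.99468542e-03 -9.99997988e-01]] 0.08532708475388677
```

View pics/top0.png

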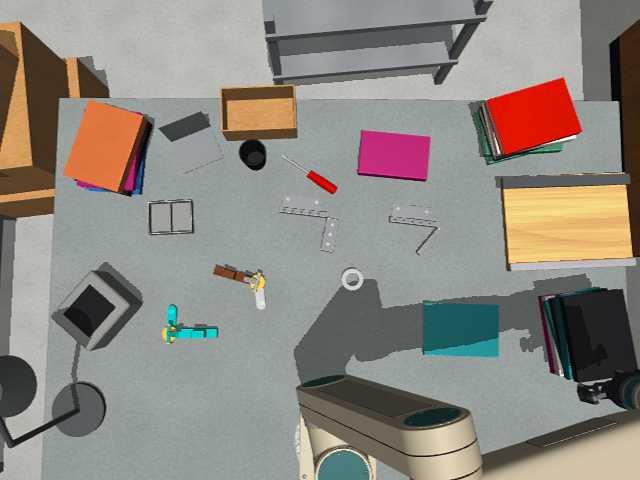

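View pics/side0.png

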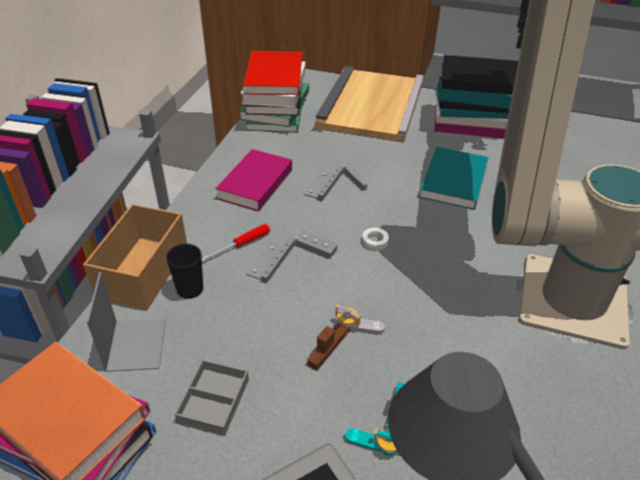

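Bevel (brown/white) sits at about (240,283) in the top view, the finished bracket's corner near (325,218), and the slim bracket's corner near (433,223). The turquoise decoy is at (190,330). Next, a rough localisation and the wrist camera's geometry.

```bash
cat > h.py <<'E'
import numpy as np,cv2
from bench import manip
def cam(s): 
    T=np.array(s["camera_from_world"]);return np.array(s["intrinsics"]),T[:3,:3],T[:3,3]
def ray(s,uv,z):
    K,R,t=cam(s);uv=np.atleast_2d(uv).astype(float)
    d=(R.T@np.linalg.inv(K)@np.c_[uv,np.ones(len(uv))].T).T;c=-R.T@t
    return c+d*((z-c[2])/d[:,2])[:,None]
def proj(s,P):
    K,R,t=cam(s);q=(K@(R@np.atleast_2d(P).T+t[:,None])).T;return q[:,:2]/q[:,2:]
def shot(n,tag):
    s=manip.snapshot(n);np.savez(f"{tag}.npz",**s);cv2.imwrite(f"pics/{tag}.png",s["image"]);return s
def load(tag): return dict(np.load(f"{tag}.npz"))
def toolshift(dst):
    o=manip.observe();return np.round(np.array(o["eef_rot"]).T@(np.array(dst)-o["eef_pos"])*1000,1)
E
python3 - <<'E'
from h import *
np.set_printoptions(precision=4,suppress=True)
s=load("top0")
for n,p in dict(stockend=(215,270),pivot=(260,283),bladeend=(262,306),pcorner=(325,219),pfend=(280,209),ptip=(322,250),ncorner=(430,224),nfend=(391,221),ntip=(418,253)).items(): print(n,ray(s,p,.02)[0])
w=shot("wrist","w0");K,R,t=cam(w);print(K,"cam at",-R.T@t,R)
o=manip.observe();Rt=np.array(o["eef_rot"]);print("cam in tool",Rt.T@(-R.T@t-o["eef_pos"]),(R@Rt))
print(toolshift((.46,.12,.30)))
E
```

```text
stockend [0.4589 0.3388 0.02  ]
pivot [0.4241 0.2149 0.02  ]
bladeend [0.3617 0.2085 0.02  ]
pcorner [0.6015 0.0379 0.02  ]
pfend [0.6286 0.1625 0.02  ]
ptip [0.5157 0.0457 0.02  ]
ncorner [ 0.5895 -0.2519  0.02  ]
nfend [ 0.5971 -0.1444  0.02  ]
ntip [ 0.5091 -0.218   0.02  ]
[[428.4666   0.     318.8507]
 [  0.     428.4666 235.6936]
 [  0.       0.       1.    ]] cam at [ 0.27   -0.5682  0.3745] [[ 0.3219 -0.9468 -0.0021]
 [-0.9071 -0.309   0.2858]
 [-0.2712 -0.0901 -0.9583]]
cam in tool [ 0.0727  0.0002 -0.1271] [[-0.      1.      0.0004]
 [-0.9582  0.0001 -0.2859]
 [-0.2859 -0.0004  0.9582]]
[ 474.1 -590.1  -51.5]
```

Run:
```python
from h import *
print(toolshift((.47,-.12,.30)))
```

```text
[ 406.3 -359.6  -51.9]
```

```bash
python3 -m crank '[[[0,406,-360,-52,0,0,-1.40],[0,406,-360,-52,0,0,-1.40],[0,406,-360,-52,0,0,-1.40],[0,406,-360,-52,0,0,-1.40],[0,406,-360,-52,0,0,-1.40],[0,406,-360,-52,0,0,-1.40],[0,406,-360,-52,0,0,-1.40],[0,406,-360,-52,0,0,-1.40]]]'
python3 - <<'E'
from h import *
o=manip.observe();print(o["joint_positions"],toolshift((.47,-.12,.30)),toolshift((.47,.20,.30)),o["clock"])
E
```

```text
clock: 1.15
eef_pos: [0.448, -0.1573, 0.2961]
eef_rot: [[-0.16, 0.987, 0.0], [0.987, 0.16, -0.0], [-0.0, 0.0, -1.0]]
ft_force: [0.8, -0.2, 0.3]
opening: 0.0856
gripper_force: 0.0
[-4.73859344e-01 -1.55771369e-02 -2.61470333e-01  1.32453078e+00
 -7.88115563e-05  9.36692873e-01] [33.3 27.7 -3.9] [349.2  78.7  -4. ] 1.15
```

```bash
python3 - <<'E'
from h import *
shot("wrist","w1")
E
python3 -m crank '[[[0,335,65,-4,0,0,0],[0,335,65,-4,0,0,0],[0,335,65,-4,0,0,0],[0,335,65,-4,0,0,0],[0,335,65,-4,0,0,0],[0,335,65,-4,0,0,0],[0,335,65,-4,0,0,0],[0,335,65,-4,0,0,0]]]'
python3 - <<'E'
from h import *
shot("wrist","w2")
E
```

```text
clock: 2.2
eef_pos: [0.4591, 0.1812, 0.2997]
eef_rot: [[-0.156, 0.988, -0.001], [0.988, 0.156, -0.001], [-0.001, -0.001, -1.0]]
ft_force: [0.6, -0.6, 0.1]
opening: 0.0854
gripper_force: 0.0
```

View pics/w1.png

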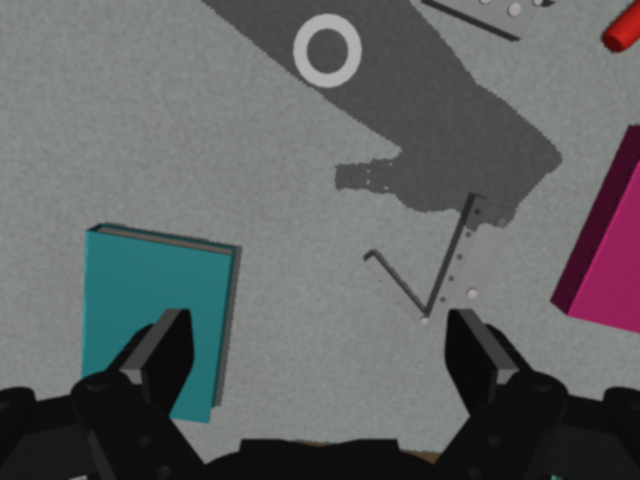

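View pics/w2.png

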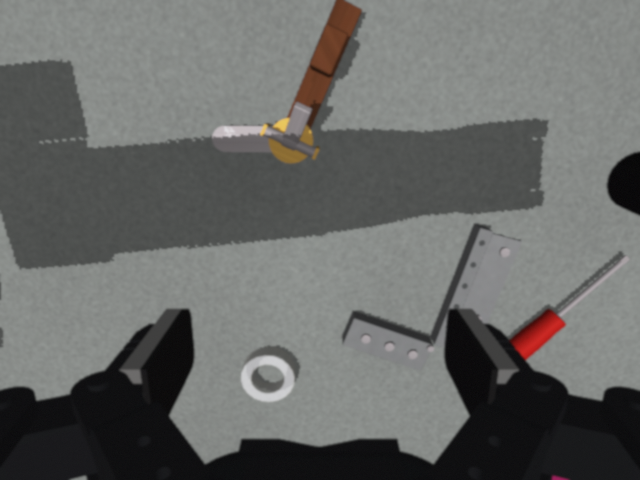

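w1 shows the slim bracket: corner ≈(428,315), fence face up to (470,195), arm tip ≈(370,253). w2 shows the bevel: stock end (347,5), pivot/disc (291,140), blade end (215,138). It also shows the finished bracket, corner ≈(433,345). Zooming in for the edges.

Run:
```python
from h import *
a=cv2.imread("pics/w1.png")[190:325,355:490];b=cv2.imread("pics/w2.png")[220:355,340:475];c=cv2.imread("pics/w2.png")[0:170,205:370]
f=lambda m,k:cv2.resize(m,None,fx=k,fy=k,interpolation=cv2.INTER_CUBIC)
out=np.zeros((600,800,3),np.uint8);a=f(a,3);b=f(b,2.8);out[:a.shape[0],:405]=a;out[:b.shape[0],410:410+b.shape[1]]=b
cv2.imwrite("pics/c1.png",out);cv2.imwrite("pics/c2.png",f(c,3.5))
```

```text
(no output)
```

View pics/c1.png

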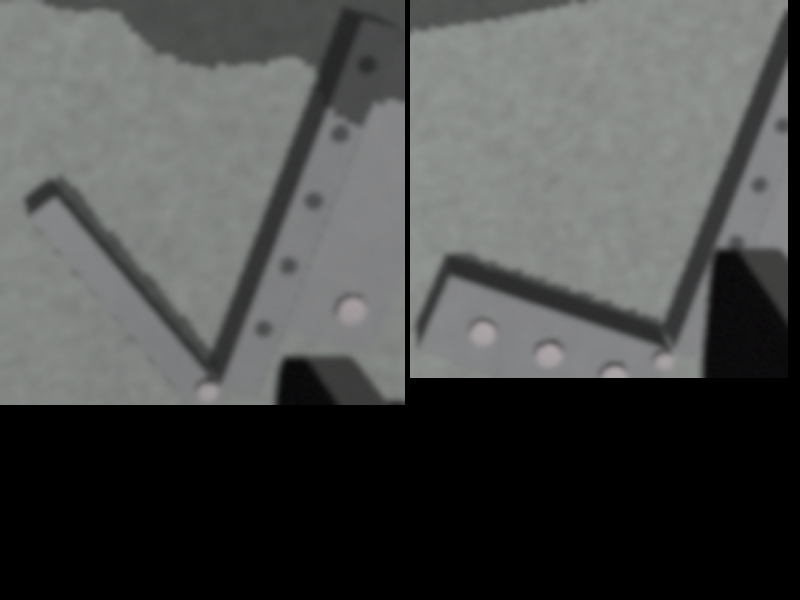

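View pics/c2.png

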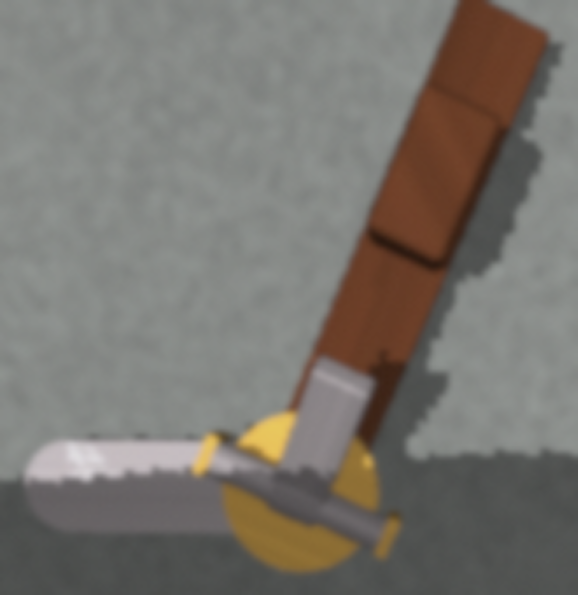

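c1: the top edges of the finished bracket meet near w2 pixel (433,343) and those of the slim one near w1 pixel (427,315). c2: the bevel's blade runs left from (300,485) to (25,485) and the stock runs up-right to (505,15) in crop pixels. Fitting lines now.

```bash
cat > m1.py <<'E'
from h import *
np.set_printoptions(precision=4,suppress=True)
def fit(P):
    P=np.asarray(P)[:,:2].astype(np.float32);vx,vy,x,y=cv2.fitLine(P,cv2.DIST_HUBER,0,.001,.0001).ravel()
    d=np.array([vx,vy]);n=np.array([-vy,vx]);return np.array([x,y]),d,np.std((P-[x,y])@n)
def edge(s,p,q,z,half=6,m=40):
    """strongest gradient across the pixel line p-q, fitted after casting to height z"""
    g=cv2.GaussianBlur(cv2.cvtColor(s["image"],cv2.COLOR_BGR2GRAY),(0,0),.8).astype(np.float32)
    p,q=np.array(p,float),np.array(q,float);d=(q-p)/np.linalg.norm(q-p);n=np.array([-d[1],d[0]])
    t=np.arange(-half,half+.01,.25);L=p+(q-p)*np.linspace(.05,.95,m)[:,None]
    M=(L[:,None]+t[None,:,None]*n).astype(np.float32);G=cv2.remap(g,M[...,0],M[...,1],cv2.INTER_LINEAR)
    D=np.abs(np.gradient(G,axis=1));k=D.argmax(1)
    return fit(ray(s,M[np.arange(m),k],z))
def inter(a,b):
    k=np.linalg.solve(np.c_[a[1],-b[1]],b[0]-a[0]);return a[0]+k[0]*a[1]
def show(n,f): print(n,f[0],f[1],"ang",round(np.degrees(np.arctan2(f[1][1],f[1][0]))%180,2),"sd",round(float(f[2])*1000,2))
E
python3 - <<'E'
from m1 import *
w1,w2=load("w1"),load("w2")
c1=lambda x,y:(x/3+355,y/3+190); c2=lambda x,y:((x-410)/2.8+340,y/2.8+220); c3=lambda x,y:(x/3.5+205,y/3.5)
for nm,s,F,A,Fb in(("new",w1,(c1(352,40),c1(225,365)),(c1(55,210),c1(205,368)),(c1(340,15),c1(210,355))),
             ("pattern",w2,(c2(780,75),c2(690,300)),(c2(462,276),c2(655,340)),(c2(780,20),c2(670,315)))):
    f=edge(s,*F,.02,3);a=edge(s,*A,.02,3);b=edge(s,*Fb,0,3);show(nm+" fence",f);show("arm",a);show("fence base",b)
    n=np.array([-f[1][1],f[1][0]]);print("corner",inter(f,a),"base-top offset mm",(b[0]-f[0])@n*1000)
s=w2
L=edge(s,c3(440,65),c3(310,370),.02,3);R=edge(s,c3(538,60),c3(385,420),.02,3);E_=edge(s,c3(465,0),c3(545,36),.02,3)
for n,x in(("L",L),("R",R),("E",E_)):show(n,x)
n=np.array([-L[1][1],L[1][0]]);print("width",(R[0]-L[0])@n*1000)
B1=edge(s,c3(70,440),c3(190,440),.014,3);B2=edge(s,c3(70,530),c3(220,533),.014,3);show("B1",B1);show("B2",B2)
c=((L[0]+(R[0]-L[0])@n*n/2),L[1]);nb=np.array([-B1[1][1],B1[1][0]]);cb=(B1[0]+(B2[0]-B1[0])@nb*nb/2,B1[1]);print("bw",(B2[0]-B1[0])@nb*1000)
pv=inter(c,cb);print("pivot",pv,"end",inter(c,E_),"len",np.linalg.norm(pv-inter(c,E_)))
g=[c3(430,90),c3(500,125),c3(440,265),c3(372,230)];G=ray(s,g,.058)[:,:2];print("grip top",G,G.mean(0),"dist from pivot",np.linalg.norm(G.mean(0)-pv))
print("rot",manip.observe()["eef_rot"])
E
```

```text
new fence [ 0.5909 -0.1963] [0.1103 0.9939] ang 83.67 sd 0.18
arm [ 0.5442 -0.2432] [ 0.7567 -0.6538] ang 139.17 sd 0.11
fence base [ 0.5917 -0.1957] [0.1087 0.9941] ang 83.76 sd 0.19
corner [ 0.5821 -0.2759] base-top offset mm -0.72461784
pattern fence [0.6147 0.0996] [0.1146 0.9934] ang 83.42 sd 1.0
arm [0.5525 0.0423] [ 0.98   -0.1992] ang 168.51 sd 0.37
fence base [0.6171 0.1127] [0.1107 0.9939] ang 83.65 sd 0.25
corner [0.6068 0.0312] base-top offset mm -0.88919896
L [0.4317 0.284 ] [0.2658 0.964 ] ang 74.58 sd 0.26
R [0.4588 0.2887] [0.2856 0.9584] ang 73.41 sd 1.56
E [0.4622 0.3408] [ 0.9689 -0.2475] ang 165.67 sd 0.36
width -24.897177
B1 [0.3787 0.2256] [0.9878 0.156 ] ang 8.97 sd 0.0
B2 [0.3816 0.202 ] [0.9881 0.1537] ang 8.84 sd 0.11
bw -23.828789
pivot [0.4273 0.2213] end [0.4604 0.3412] len 0.124458656
grip top [[0.4449 0.3145]
 [0.4617 0.3099]
 [0.4532 0.2786]
 [0.4365 0.2836]] [0.4491 0.2967] dist from pivot 0.07850111912703894
rot [[-0.1551  0.9879 -0.0007]
 [ 0.9879  0.1551 -0.0006]
 [-0.0005 -0.0007 -1.    ]]
```

Run:
```python
from h import *
print(toolshift((.4488,.298,.12)),toolshift((.4488,.298,.044)),manip.observe()["joint_positions"])
```

```text
[117.5   8.1 179.7] [117.5   8.2 255.7] [ 2.44325695e-01  1.81235127e-02 -2.20142071e-01  1.33331202e+00
 -4.25437313e-04  1.65934343e+00]
```

```bash
python3 -m crank '[[[0,117,8,120,0,0,0.425],[0,117,8,160,0,0,0.425],[0,117,8,160,0,0,0.425],[0,117,8,160,0,0,0.425],[0,117,8,160,0,0,0.425]]]'
python3 - <<'E'
from m1 import *
s=shot("wrist","w3");hsv=cv2.cvtColor(s["image"],cv2.COLOR_BGR2HSV)
m=cv2.inRange(hsv,(3,90,40),(15,255,255));n,l,st,ce=cv2.connectedComponentsWithStats(m);k=1+st[1:,4].argmax();print(st[k],ce[k])
# predicted grip top corners in this view vs. other heights
y=np.array([.266,.964]);x=np.array([.964,-.266]);o=np.array([.4488,.298])
for z in(.05,.058,.066): print(z,[proj(s,[*(o+a*.01*x+b*.017*y),z])[0].round(0) for a in(-1,1) for b in(-1,1)])
print(toolshift((.4488,.298,.044)))
E
```

```text
clock: 2.88
eef_pos: [0.4491, 0.2976, 0.14]
eef_rot: [[0.265, 0.964, -0.001], [0.964, -0.265, -0.001], [-0.001, -0.0, -1.0]]
ft_force: [0.4, -0.0, -0.1]
opening: 0.0853
gripper_force: 0.0
[ 297  156   41  174 6364] [317.1186 241.0044]
0.05 [array([300., 278.]), array([299., 218.]), array([336., 278.]), array([337., 218.])]
0.058 [array([299., 284.]), array([298., 222.]), array([337., 284.]), array([338., 222.])]
0.066 [array([298., 290.]), array([298., 226.]), array([338., 290.]), array([339., 226.])]
[-0.3 -1.4 97.3]
```

View pics/w3.png

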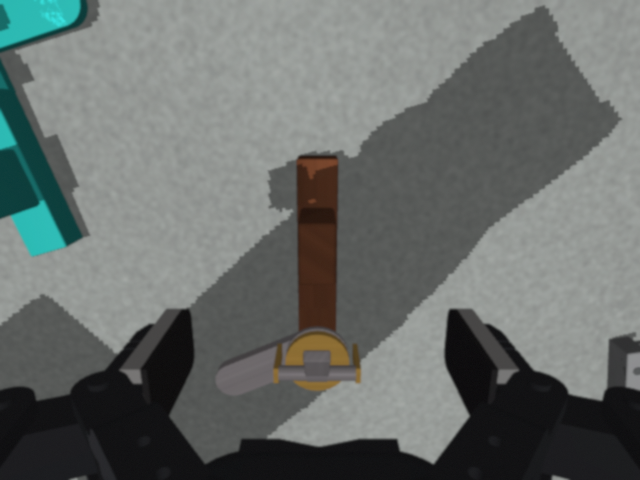

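Grip at u 298–337, v 222–284, which matches the 58 mm height prediction. Descending to grasp.

```bash
python3 -m crank '[[[0,0,-1,55,0,0,0],[0,0,-1,90,0,0,0],[0,0,-1,96,0,0,0],[0,0,-1,96,0,0,0],[1,0,-1,96,0,0,0],[1,0,-1,96,0,0,0],[1,0,-1,96,0,0,0],[1,0,-1,96,0,0,0]]]'; python3 -m crank '[[[1,0,0,0,0,0,0],[1,0,0,0,0,0,0],[1,0,0,0,0,0,0],[1,0,0,0,0,0,0]]]'
```

```text
clock: 3.92
eef_pos: [0.4484, 0.2992, 0.0446]
eef_rot: [[0.265, 0.964, 0.001], [0.964, -0.265, 0.001], [0.001, 0.001, -1.0]]
ft_force: [-0.0, 1.7, -0.9]
opening: 0.0197
gripper_force: 59.2
clock: 4.42
eef_pos: [0.4485, 0.2993, 0.0446]
eef_rot: [[0.265, 0.964, 0.001], [0.964, -0.265, 0.001], [0.001, 0.001, -1.0]]
ft_force: [-0.4, -0.3, 4.8]
opening: 0.0191
gripper_force: 60.1
```

Run:
```python
from h import *
print(toolshift((.6058,.1863,.0526)))
```

```text
[-67.3 181.6  -7.9]
```

```bash
python3 -m crank '[[[1,0,0,-8,0,0,-0.158],[1,0,30,-8,0,0,-0.158],[1,-17,75,-8,0,0,-0.158],[1,-34,120,-8,0,0,-0.158],[1,-55,160,-8,0,0,-0.158],[1,-67,182,-8,0,0,-0.158],[1,-67,182,-8,0,0,-0.158],[1,-67,182,-8,0,0,-0.158]]]'
python3 - <<'E'
from h import *
shot("wrist","w4");shot("top","t4")
o=manip.observe();r=np.array(o["eef_rot"]);print(o["ft_force"],o["eef_pos"],np.degrees(np.arctan2(r[1,0],r[0,0])))
E
```

```text
clock: 5.42
eef_pos: [0.6037, 0.1865, 0.0509]
eef_rot: [[0.109, 0.994, -0.003], [0.994, -0.109, 0.0], [-0.0, -0.003, -1.0]]
ft_force: [-0.4, -0.9, -3.7]
opening: 0.0191
gripper_force: 59.3
[ 0.29246679 -0.75008632 -3.46569736] [0.60391152 0.18694021 0.05138507] 83.77900108411949
```

View pics/w4.png

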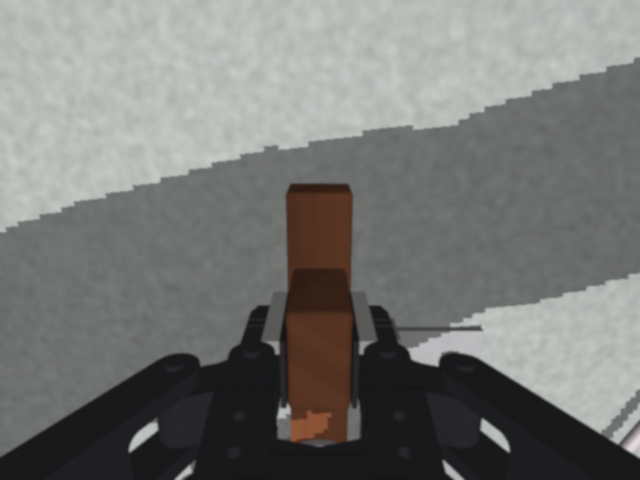

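Bevel is gripped straight and carried level; the fence end shows at (440,345). Lower it and go to the fence.

```bash
python3 -m crank '[[[1,0,0,5,0,0,0],[1,0,0,8,0,0,0],[1,0,0,8,0,0,0],[1,0,3,8,0,0,0],[1,0,4,8,0,0,0],[1,0,5,8,0,0,0],[1,0,6,8,0,0,0],[1,0,6,8,0,0,0]]]'
```

```text
clock: 6.52
eef_pos: [0.6109, 0.1857, 0.0446]
eef_rot: [[0.11, 0.994, -0.002], [0.994, -0.11, 0.0], [0.0, -0.002, -1.0]]
ft_force: [-5.7, 0.7, 6.5]
opening: 0.0193
gripper_force: 60.7
```

```bash
python3 -m crank '[[[1,0,0,0,0,0,0],[1,0,0,0,0,0,0]]]'; python3 -m crank '[[[1,0,0.5,0,0,0,0],[1,0,0.5,0,0,0,0]]]'
```

```text
clock: 6.78
eef_pos: [0.6109, 0.1857, 0.0446]
eef_rot: [[0.11, 0.994, -0.002], [0.994, -0.11, 0.0], [0.0, -0.002, -1.0]]
ft_force: [-5.0, 2.1, 7.0]
opening: 0.0191
gripper_force: 60.7
clock: 7.02
eef_pos: [0.6109, 0.1857, 0.0447]
eef_rot: [[0.11, 0.994, -0.002], [0.994, -0.11, 0.001], [0.0, -0.002, -1.0]]
ft_force: [-6.1, 1.4, 6.5]
opening: 0.019
gripper_force: 60.9
```

```bash
python3 -m crank '[[[1,-5,-0.5,-0.2,0,0,0],[1,-13,-0.5,-0.2,0,0,0],[1,-21,-0.5,-0.2,0,0,0],[1,-29,-0.5,-0.2,0,0,0],[1,-37,-0.5,-0.2,0,0,0],[1,-44,-0.5,-0.2,0,0,0],[1,-50,-0.5,-0.2,0,0,0],[1,-50,-0.5,-0.2,0,0,0]]]'
```

```text
clock: 8.02
eef_pos: [0.6062, 0.1372, 0.0448]
eef_rot: [[0.109, 0.994, 0.0], [0.994, -0.109, 0.004], [0.004, -0.0, -1.0]]
ft_force: [-2.9, 5.0, 4.2]
opening: 0.0193
gripper_force: 60.3
```

```bash
python3 -m crank '[[[1,-4,0,0,0,0,0],[1,-6,0,0,0,0,0],[1,-7,0,0,0,0,0],[1,-7,0,0,0,0,0]]]'
```

```text
clock: 8.52
eef_pos: [0.6056, 0.1311, 0.0448]
eef_rot: [[0.108, 0.994, 0.001], [0.994, -0.108, 0.005], [0.005, -0.0, -1.0]]
ft_force: [-2.9, 8.1, 3.1]
opening: 0.0193
gripper_force: 60.4
```

```bash
python3 -m crank '[[[1,-1,0,0,0,0,0],[1,-2,0,0,0,0,0],[1,-2,0,0,0,0,0]]]';python3 -m crank '[[[1,-1,0,0,0,0,0],[1,-2,0,0,0,0,0],[1,-2,0,0,0,0,0]]]'
python3 - <<'E'
from h import *
shot("wrist","w5");shot("top","t5");shot("side","s5")
E
```

```text
clock: 8.9
eef_pos: [0.6053, 0.1291, 0.0448]
eef_rot: [[0.108, 0.994, 0.001], [0.994, -0.108, 0.005], [0.005, 0.0, -1.0]]
ft_force: [-2.9, 8.0, 4.1]
opening: 0.0192
gripper_force: 60.4
clock: 9.28
eef_pos: [0.6051, 0.1271, 0.0448]
eef_rot: [[0.108, 0.994, 0.0], [0.994, -0.108, 0.005], [0.005, -0.0, -1.0]]
ft_force: [-2.9, 7.2, 3.7]
opening: 0.0191
gripper_force: 60.4
```

```bash
python3 -m crank '[[[1,-1,0,0,0,0,0],[1,-1,0,0,0,0,0]]]';python3 -m crank '[[[1,-1,0,0,0,0,0],[1,-1,0,0,0,0,0]]]';python3 -m crank '[[[1,-1,0,0,0,0,0],[1,-1,0,0,0,0,0]]]'
```

```text
clock: 9.68
eef_pos: [0.6051, 0.1267, 0.0448]
eef_rot: [[0.108, 0.994, 0.001], [0.994, -0.108, 0.006], [0.006, -0.0, -1.0]]
ft_force: [-2.4, 8.6, 3.1]
opening: 0.0195
gripper_force: 60.4
clock: 9.93
eef_pos: [0.6051, 0.1266, 0.045]
eef_rot: [[0.107, 0.994, 0.001], [0.994, -0.107, 0.008], [0.008, -0.0, -1.0]]
ft_force: [-2.5, 10.6, 3.9]
opening: 0.0191
gripper_force: 60.4
clock: 10.18
eef_pos: [0.605, 0.1264, 0.0452]
eef_rot: [[0.107, 0.994, 0.001], [0.994, -0.107, 0.01], [0.01, -0.0, -1.0]]
ft_force: [-3.0, 14.6, 4.0]
opening: 0.0193
gripper_force: 60.4
```

```bash
python3 -m crank '[[[1,2.2,0,0,0,0,0],[1,2.2,0,0,0,0,0],[0,2.2,0,0,0,0,0],[0,2.2,0,0,0,0,0],[0,2.2,0,0,0,0,0],[0,2.2,0,0,0,0,0]]]'; python3 -m crank '[[[0,0,0,-40,0,0,0],[0,20,0,-100,0,0,0],[0,40,0,-160,0,0,0],[0,60,0,-200,0,0,0],[0,60,0,-200,0,0,0],[0,60,0,-200,0,0,0]]]'
python3 - <<'E'
from h import *
s=shot("wrist","w6");t=shot("top","t6")
f=lambda m,k:cv2.resize(m,None,fx=k,fy=k,interpolation=cv2.INTER_CUBIC)
p=proj(s,[.59,.08,.02])[0];print(p)
u,v=np.clip(p-[100,75],0,[440,330]).astype(int);print(u,v)
cv2.imwrite("pics/c6.png",f(s["image"][v:v+150,u:u+200],4))
E
```

```text
clock: 10.92
eef_pos: [0.6051, 0.1237, 0.0442]
eef_rot: [[0.11, 0.994, 0.0], [0.994, -0.11, -0.0], [-0.0, 0.0, -1.0]]
ft_force: [0.5, 0.2, 0.4]
opening: 0.0852
gripper_force: 0.0
clock: 11.68
eef_pos: [0.6111, 0.1834, 0.2435]
eef_rot: [[0.11, 0.994, -0.001], [0.994, -0.11, -0.0], [-0.001, -0.001, -1.0]]
ft_force: [0.6, -1.0, 0.2]
opening: 0.0854
gripper_force: 0.0
[308.41335683 312.85178657]
208 237
```

View pics/c6.png

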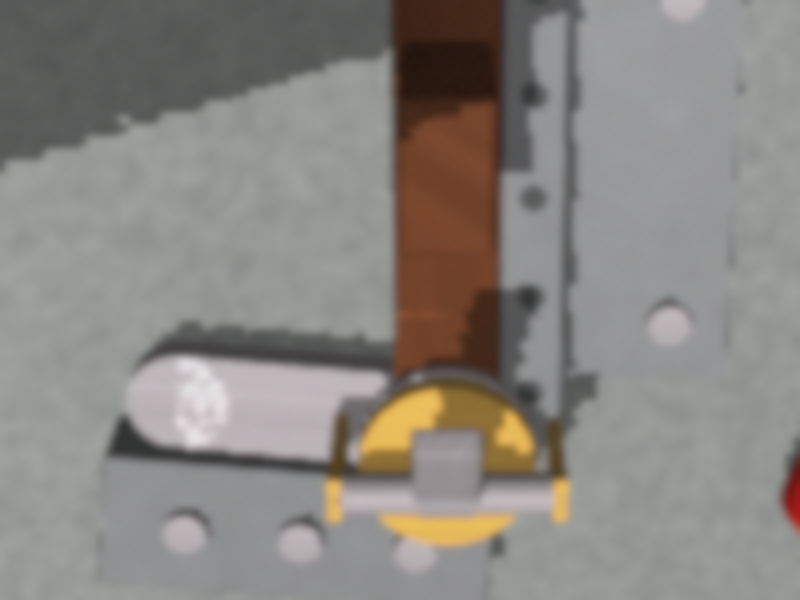

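Bevel lies in the corner: stock against the fence (edge at u≈500 in the crop), blade along the arm. Measuring the angles.

Run:
```python
from m1 import *
s=load("w6");c=lambda x,y:(x/4+208,y/4+237)
B=edge(s,c(185,353),c(370,370),.014,2.5);show("bladeup",B)
A=edge(s,c(120,457),c(320,470),.02,2);show("arm edge",A)
L=edge(s,c(397,60),c(395,350),.02,2.5);show("stock L",L)
F=edge(s,c(501,180),c(501,330),.02,2.5);show("stock R/fence",F)
n=np.array([-A[1][1],A[1][0]]);print("blade upper edge to arm face mm",abs((B[0]-A[0])@n)*1000)
m=np.array([-L[1][1],L[1][0]]);cl=(L[0]+np.sign((F[0]-L[0])@m)*.012*m,L[1])
nb=np.array([-B[1][1],B[1][0]]);nb*=-np.sign(nb[1]);cb=(B[0]+.012*nb,B[1]);pv=inter(cl,cb);print("pivot",pv,"dist to arm",abs((pv-A[0])@n)*1000)
y=np.array([np.cos(np.radians(83.65)),np.sin(np.radians(83.65))])
for d in(.034,.036): print(toolshift((*(pv+d*y),.075)),toolshift((*(pv+d*y),.062)))
```

```text
bladeup [0.5591 0.0653] [ 0.9804 -0.1973] ang 168.62 sd 0.31
arm edge [0.5421 0.044 ] [ 0.9808 -0.1948] ang 168.77 sd 0.7
stock L [0.5908 0.1039] [0.102  0.9948] ang 84.15 sd 0.33
stock R/fence [0.613  0.0886] [0.1005 0.9949] ang 84.23 sd 0.0
blade upper edge to arm face mm 24.214607
pivot [0.5969 0.0455] dist to arm 12.112695
[-103.9    2.5  167.1] [-103.9    2.6  180.1]
[-101.9    2.5  167.1] [-101.9    2.6  180.1]
```

```bash
python3 -m crank '[[[1,-60,2,30,0,0,0],[1,-104,2,80,0,0,0],[1,-104,2,120,0,0,0],[1,-104,2,130,0,0,0],[1,-104,2,140,0,0,0],[1,-104,2,148,0,0,0],[1,-104,2,155,0,0,0],[1,-104,2,160,0,0,0]]]';python3 -m crank '[[[1,0,0,4,0,0,0],[1,0,0,8,0,0,0],[1,0,0,12,0,0,0],[1,0,0,16,0,0,0],[1,0,0,18,0,0,0],[1,0,0,18,0,0,0]]]'
```

```text
clock: 12.78
eef_pos: [0.6039, 0.0814, 0.0858]
eef_rot: [[0.109, 0.994, 0.004], [0.994, -0.109, 0.002], [0.003, 0.004, -1.0]]
ft_force: [0.0, 2.9, 4.9]
opening: 0.0001
gripper_force: 2.3
clock: 13.52
eef_pos: [0.601, 0.0795, 0.0652]
eef_rot: [[0.11, 0.994, -0.002], [0.994, -0.11, -0.001], [-0.001, -0.002, -1.0]]
ft_force: [-0.6, 0.4, -0.9]
opening: 0.0003
gripper_force: 0.0
```

```bash
python3 -m crank '[[[1,0,0,2,0,0,0],[1,0,0,3,0,0,0],[1,0,0,3,0,0,0]]]';python3 -m crank '[[[1,0,0,1,0,0,0],[1,0,0,2,0,0,0],[1,0,0,2,0,0,0]]]'
```

```text
clock: 13.9
eef_pos: [0.6018, 0.08, 0.0629]
eef_rot: [[0.11, 0.994, -0.0], [0.994, -0.11, -0.0], [-0.0, -0.0, -1.0]]
ft_force: [0.8, 0.3, -0.2]
opening: 0.0001
gripper_force: 0.0
clock: 14.28
eef_pos: [0.6022, 0.0801, 0.0624]
eef_rot: [[0.11, 0.994, 0.0], [0.994, -0.11, -0.0], [-0.0, 0.0, -1.0]]
ft_force: [-2.9, -0.1, 7.4]
opening: 0.0
gripper_force: 3.4
```

```bash
python3 -m crank '[[[1,0,0,1,0,0,0],[1,0,0,1,0,0,0],[1,0,0,1,0,0,0]]]'; python3 -m crank '[[[1,0,0,-20,0,0,0],[0,20,0,-70,0,0,0],[0,65,0,-120,0,0,0],[0,100,0,-180,0,0,0],[0,100,0,-180,0,0,0],[0,100,0,-180,0,0,0]]]'
python3 - <<'E'
from m1 import *
s=shot("wrist","w7");o=manip.observe()
f=lambda m,k:cv2.resize(m,None,fx=k,fy=k,interpolation=cv2.INTER_CUBIC)
p=proj(s,[.597,.09,.02])[0];u,v=np.clip(p-[100,75],0,[440,330]).astype(int);print(u,v)
cv2.imwrite("pics/c7.png",f(s["image"][v:v+150,u:u+200],4))
print(toolshift((.6055,.1255,.044)))
E
```

```text
clock: 14.65
eef_pos: [0.6023, 0.0801, 0.0622]
eef_rot: [[0.11, 0.994, 0.001], [0.994, -0.11, -0.0], [-0.0, 0.001, -1.0]]
ft_force: [-3.5, 0.1, 11.6]
opening: 0.0
gripper_force: 5.7
clock: 15.4
eef_pos: [0.6134, 0.1799, 0.2408]
eef_rot: [[0.109, 0.994, 0.002], [0.994, -0.109, -0.0], [0.0, 0.002, -1.0]]
ft_force: [-0.4, 0.2, -0.1]
opening: 0.085
gripper_force: 0.0
211 225
[-53.9  -0.6 195.1]
```

View pics/c7.png

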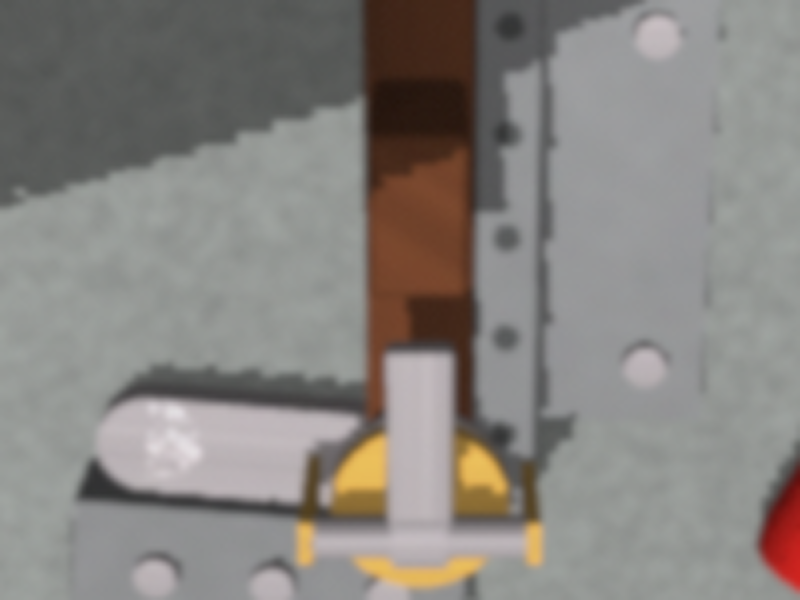

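Lever is now flat along the stock (tip at (420,348) in the crop) and the bevel is still seated. Regrasping, biased slightly away from the fence.

```bash
python3 -m crank '[[[0,-40,-1.4,60,0,0,0],[0,-54,-1.4,120,0,0,0],[0,-54,-1.4,170,0,0,0],[0,-54,-1.4,195,0,0,0],[0,-54,-1.4,195,0,0,0],[0,-54,-1.4,195,0,0,0]]]'; python3 -m crank '[[[1,0,0,0,0,0,0],[1,0,0,0,0,0,0],[1,0,0,0,0,0,0],[1,0,0,0,0,0,0],[1,0,0,0,0,0,0],[1,0,0,0,0,0,0]]]'
```

```text
clock: 16.2
eef_pos: [0.6057, 0.1254, 0.0452]
eef_rot: [[0.111, 0.994, -0.0], [0.994, -0.111, -0.0], [-0.0, -0.0, -1.0]]
ft_force: [0.4, -0.2, 0.5]
opening: 0.0856
gripper_force: 0.0
clock: 16.95
eef_pos: [0.6052, 0.1263, 0.046]
eef_rot: [[0.11, 0.994, -0.001], [0.994, -0.11, 0.001], [0.0, -0.001, -1.0]]
ft_force: [-2.7, 1.6, 5.8]
opening: 0.0192
gripper_force: 60.0
```

```bash
python3 -m crank '[[[1,3,-2,-1,0,0,0],[1,6,-5,-2,0,0,0],[1,6,-6,-20,0,0,0],[1,6,-6,-45,0,0,0],[1,6,-6,-60,0,0,0],[1,-40,-6,-60,0,0,0],[1,-80,-4,-60,0,0,0],[1,-120,-2,-60,0,0,0]]]'; python3 -m crank '[[[1,-40,2,0,0,0,0],[1,-80,3,0,0,0,0],[1,-105,3,0,0,0,0],[1,-113,3,0,0,0,0],[1,-113,3,0,0,0,0],[1,-113,3,0,0,0,0]]]'
python3 - <<'E'
from m1 import *
s=shot("wrist","w8");shot("top","t8");side=shot("side","s8");o=manip.observe();r=np.array(o["eef_rot"]);print(np.degrees(np.arctan2(r[1,0],r[0,0])),toolshift((.5808,-.1054,.046)))
p=proj(side,[.56,-.16,.03])[0];u,v=np.clip(p-[133,100],0,[374,280]).astype(int);print(u,v)
cv2.imwrite("pics/c8.png",cv2.resize(side["image"][v:v+200,u:u+266],None,fx=3,fy=3,interpolation=cv2.INTER_CUBIC))
E
```

```text
clock: 17.95
eef_pos: [0.5904, 0.0058, 0.1059]
eef_rot: [[0.109, 0.994, 0.001], [0.994, -0.109, -0.0], [0.0, 0.001, -1.0]]
ft_force: [0.6, 0.2, -4.4]
opening: 0.0192
gripper_force: 59.1
clock: 18.7
eef_pos: [0.5811, -0.1047, 0.1052]
eef_rot: [[0.109, 0.994, -0.0], [0.994, -0.109, 0.001], [0.001, -0.0, -1.0]]
ft_force: [-0.2, 1.4, -3.5]
opening: 0.019
gripper_force: 59.1
83.7760050498244 [-0.7 -0.3 59.2]
205 89
```

View pics/c8.png

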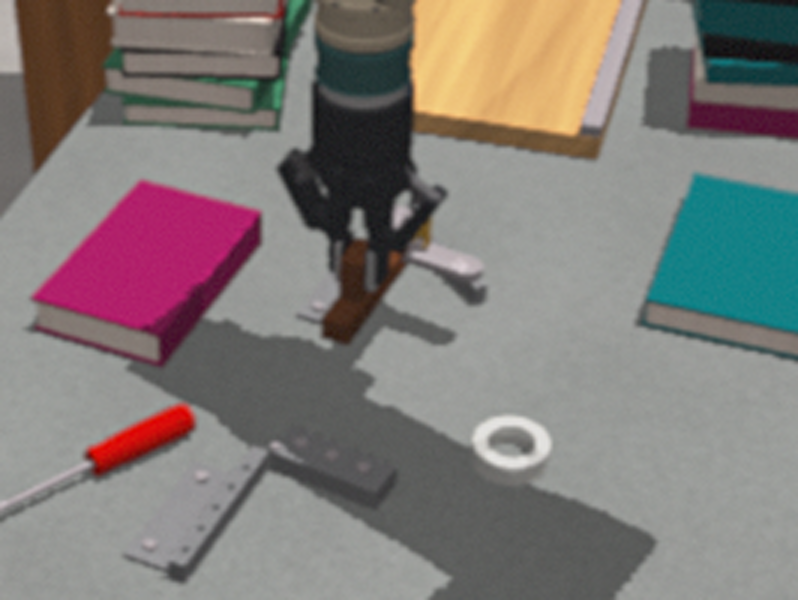

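Bevel hangs level in the gripper over the slim bracket's mouth, with the blade free of the arm. Lowering.

```bash
python3 -m crank '[[[1,0,0,30,0,0,0],[1,0,0,48,0,0,0],[1,0,0,55,0,0,0],[1,0,0,58,0,0,0],[1,0,0,59,0,0,0],[1,0,0,59,0,0,0]]]'; python3 -m crank '[[[1,0,3,0,0,0,0],[1,0,5,0,0,0,0],[1,0,6,0,0,0,0],[1,0,6,0,0,0,0]]]'
```

```text
clock: 19.6
eef_pos: [0.5818, -0.106, 0.0469]
eef_rot: [[0.11, 0.994, 0.001], [0.994, -0.11, -0.0], [-0.0, 0.001, -1.0]]
ft_force: [0.1, 0.4, -4.4]
opening: 0.0193
gripper_force: 59.0
clock: 20.1
eef_pos: [0.5872, -0.1065, 0.0463]
eef_rot: [[0.11, 0.994, 0.0], [0.994, -0.11, -0.0], [-0.0, 0.0, -1.0]]
ft_force: [0.1, 0.8, -3.6]
opening: 0.0194
gripper_force: 59.1
```

```bash
python3 -m crank '[[[1,0,1,0,0,0,0],[1,0,1,0,0,0,0]]]'; python3 -m crank '[[[1,0,1,0,0,0,0],[1,0,1,0,0,0,0]]]';python3 -m crank '[[[1,0,1,0,0,0,0],[1,0,1,0,0,0,0]]]'
```

```text
clock: 20.35
eef_pos: [0.5881, -0.1065, 0.0462]
eef_rot: [[0.11, 0.994, 0.0], [0.994, -0.11, 0.0], [0.0, 0.0, -1.0]]
ft_force: [0.8, 0.5, -3.8]
opening: 0.0186
gripper_force: 59.1
clock: 20.6
eef_pos: [0.5884, -0.1065, 0.046]
eef_rot: [[0.11, 0.994, -0.001], [0.994, -0.11, 0.0], [0.0, -0.001, -1.0]]
ft_force: [-0.2, 0.6, -3.6]
opening: 0.0192
gripper_force: 59.3
clock: 20.85
eef_pos: [0.5886, -0.1065, 0.046]
eef_rot: [[0.11, 0.994, -0.003], [0.994, -0.11, 0.0], [-0.0, -0.003, -1.0]]
ft_force: [-5.0, 1.0, 0.7]
opening: 0.0192
gripper_force: 59.8
```

```bash
python3 -m crank '[[[1,-5,-0.5,0,0,0,0],[1,-12,-0.5,0,0,0,0],[1,-19,-0.5,0,0,0,0],[1,-26,-0.5,0,0,0,0],[1,-32,-0.5,0,0,0,0],[1,-38,-0.5,0,0,0,0],[1,-44,-0.5,0,0,0,0],[1,-44,-0.5,0,0,0,0]]]'; python3 -m crank '[[[1,-5,0,0,0,0,0],[1,-10,0,0,0,0,0],[1,-14,0,0,0,0,0],[1,-17,0,0,0,0,0],[1,-20,0,0,0,0,0],[1,-20,0,0,0,0,0]]]'
```

```text
clock: 21.85
eef_pos: [0.5839, -0.1478, 0.0464]
eef_rot: [[0.109, 0.994, -0.001], [0.994, -0.109, 0.006], [0.006, -0.002, -1.0]]
ft_force: [-3.8, 8.6, 3.2]
opening: 0.0188
gripper_force: 60.1
clock: 22.6
eef_pos: [0.5817, -0.1672, 0.0464]
eef_rot: [[0.108, 0.994, -0.001], [0.994, -0.108, 0.007], [0.007, -0.002, -1.0]]
ft_force: [-3.6, 8.0, 3.7]
opening: 0.0193
gripper_force: 60.1
```

```bash
python3 -m crank '[[[1,-3,0,-0.4,0,0,0],[1,-6,0,-0.4,0,0,0],[1,-9,0,-0.4,0,0,0],[1,-9,0,-0.4,0,0,0]]]'; python3 -m crank '[[[1,-1,0,0,0,0,0],[1,-2,0,0,0,0,0],[1,-2,0,0,0,0,0]]]'; python3 -m crank '[[[1,-1,0,0,0,0,0],[1,-1,0,0,0,0,0]]]'
```

```text
clock: 23.1
eef_pos: [0.5807, -0.1767, 0.0464]
eef_rot: [[0.109, 0.994, -0.001], [0.994, -0.109, 0.006], [0.006, -0.002, -1.0]]
ft_force: [-2.2, 6.9, -0.2]
opening: 0.0192
gripper_force: 59.8
clock: 23.48
eef_pos: [0.5805, -0.1784, 0.0464]
eef_rot: [[0.109, 0.994, -0.001], [0.994, -0.109, 0.006], [0.006, -0.002, -1.0]]
ft_force: [-3.4, 7.0, 0.1]
opening: 0.0189
gripper_force: 59.8
clock: 23.72
eef_pos: [0.5804, -0.1794, 0.0465]
eef_rot: [[0.109, 0.994, -0.001], [0.994, -0.109, 0.006], [0.006, -0.002, -1.0]]
ft_force: [-3.5, 7.7, 1.0]
opening: 0.0193
gripper_force: 59.8
```

```bash
for i in 1 2 ; do python3 -m crank '[[[1,-0.5,0,0,0,0,0],[1,-0.5,0,0,0,0,0]]]' | egrep 'eef_pos|ft'; done;  python3 -m crank '[[[1,-0.5,0,0,0,0,0],[1,-0.5,0,0,0,0,0]]]' | egrep 'eef_pos|ft'
python3 - <<'E'
from h import *
shot("top","t9");shot("wrist","w9")
E
```

```text
eef_pos: [0.5803, -0.1798, 0.0464]
ft_force: [-3.8, 7.9, 1.8]
eef_pos: [0.5802, -0.1803, 0.0464]
ft_force: [-3.0, 7.8, 1.6]
eef_pos: [0.5802, -0.1807, 0.0464]
ft_force: [-3.0, 7.3, 1.4]
```

```bash
python3 -m crank '[[[1,-0.5,0,0,0,0,0],[1,-0.5,0,0,0,0,0]]]' | egrep 'eef_pos|ft'; python3 -m crank '[[[1,-0.5,0,0,0,0,0],[1,-0.5,0,0,0,0,0]]]' | egrep 'eef_pos|ft';  python3 -m crank '[[[1,-0.5,0,0,0,0,0],[1,-0.5,0,0,0,0,0]]]' | egrep 'eef_pos|ft'
```

```text
eef_pos: [0.5802, -0.1807, 0.0464]
ft_force: [-2.6, 9.5, 1.2]
eef_pos: [0.5802, -0.1808, 0.0465]
ft_force: [-3.1, 10.0, 1.8]
eef_pos: [0.5802, -0.1808, 0.0465]
ft_force: [-3.5, 11.5, 3.5]
```

```bash
python3 -m crank '[[[1,1.2,-0.3,0.2,0,0,0],[1,2.4,-0.6,0.4,0,0,0],[1,2.4,-0.6,0.4,0,0,0]]]' | egrep 'eef_pos|ft'; python3 -m crank '[[[0,0,0,0,0,0,0],[0,0,0,0,0,0,0],[0,0,0,0,0,0,0],[0,0,0,0,0,0,0]]]' | egrep 'eef_pos|ft'; python3 -m crank '[[[0,0,0,-40,0,0,0],[0,20,0,-100,0,0,0],[0,40,0,-160,0,0,0],[0,60,0,-200,0,0,0],[0,60,0,-200,0,0,0],[0,60,0,-200,0,0,0]]]'
python3 - <<'E'
from h import *
s=shot("wrist","w10")
p=proj(s,[.567,-.23,.02])[0];u,v=np.clip(p-[100,75],0,[440,330]).astype(int);print(u,v)
cv2.imwrite("pics/c10.png",cv2.resize(s["image"][v:v+150,u:u+200],None,fx=4,fy=4,interpolation=cv2.INTER_CUBIC))
E
```

```text
eef_pos: [0.5802, -0.1807, 0.0463]
ft_force: [-2.9, 5.5, 1.0]
eef_pos: [0.581, -0.1831, 0.0465]
ft_force: [0.4, 0.9, -0.8]
clock: 26.95
eef_pos: [0.5868, -0.1231, 0.2457]
eef_rot: [[0.11, 0.994, -0.0], [0.994, -0.11, -0.0], [-0.0, -0.0, -1.0]]
ft_force: [0.4, -0.5, -0.1]
opening: 0.0854
gripper_force: 0.0
210 240
```

View pics/c10.png

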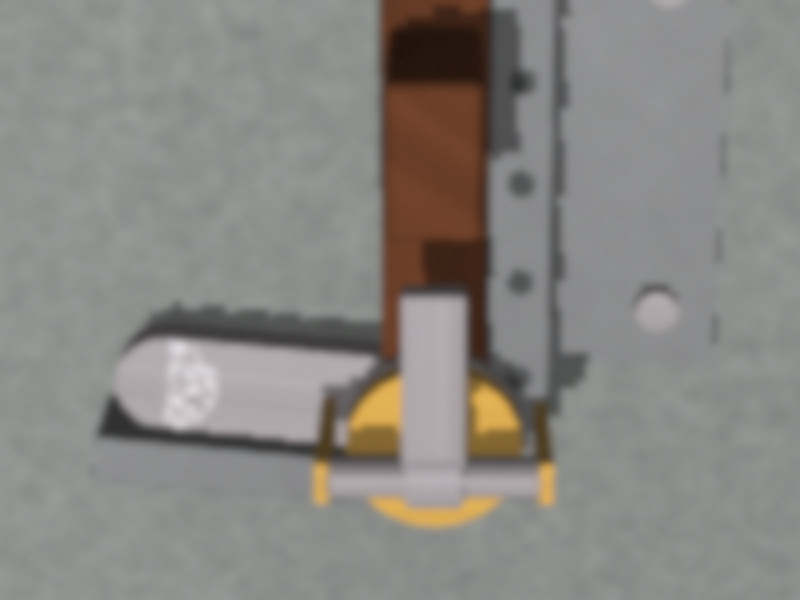

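Bevel sits in the slim bracket's corner with the lever flat; blade and slim arm look parallel. One numeric check before handing in.

Run:
```python
from m1 import *
s=load("w10");c=lambda x,y:(x/4+210,y/4+240)
B=edge(s,c(175,334),c(365,352),.014,2.5);show("bladeup",B)
A=edge(s,c(115,437),c(315,456),.02,2);show("arm edge",A)
A2=edge(s,c(105,478),c(310,497),.02,2.5);show("arm outer",A2)
L=edge(s,c(385,40),c(384,340),.02,2.5);show("stock L",L)
F=edge(s,c(552,20),c(550,390),.02,2.5);show("fence outer",F)
n=np.array([-A[1][1],A[1][0]])
m=np.array([-L[1][1],L[1][0]]);m*=np.sign(m[0]);cl=(L[0]+.012*m,L[1])
nb=np.array([-B[1][1],B[1][0]]);nb*=-np.sign(nb[1]);pv=inter(cl,(B[0]+.012*nb,B[1]));mf=np.array([-F[1][1],F[1][0]])
print("pivot",pv,"to arm",abs((pv-A[0])@n)*1000,"to fence",abs((pv-F[0])@mf)*1000-14)
```

```text
bladeup [ 0.5384 -0.2416] [ 0.9788 -0.2048] ang 168.18 sd 0.33
arm edge [ 0.5185 -0.2622] [ 0.9763 -0.2163] ang 167.51 sd 0.32
arm outer [ 0.516  -0.2742] [ 0.9799 -0.1995] ang 168.49 sd 1.04
stock L [ 0.5658 -0.2017] [0.1016 0.9948] ang 84.17 sd 0.83
fence outer [ 0.6042 -0.2087] [0.1333 0.9911] ang 82.34 sd 1.23
pivot [ 0.5718 -0.2609] to arm 12.845567 to fence 11.132175
```

```bash
python3 -c "
from bench import manip
print(manip.finish_job())"
```

```text
the job is handed in; nothing more can be done
None
```

The job is handed in: I locked the bevel flush in the finished corner, pushed it home in the slim bracket and let go at about 27 s. The last picture puts the slim arm about 1° from the finished slope and the pivot 11–13 mm from both faces; no verdict came back.

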